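# Open the brad jar of unknown thread for topping up the brad box

### The job

Get things set for topping up the brad box: first lay the yellow filling plate squarely on the open blue box, its edges flush with the box's, and let go of it. Then find out by feel which way the orange lid of the glass jar unscrews (some of these jars have a left-hand thread and nothing shows which), twist it loose, lift it off and finish while still holding it, still and level in the gripper, at least 5 cm above where it sat, so that I can scoop brads out. Leave the dowel rack, the spokeshave and the sanding block where they are.

Things in the scene. Friction and masses are not known exactly. Their poses are not given: they have to be found in the camera images.
- plate_grip (a point): Loose yellow plate, 72 mm (its x) by 100 mm (its y), 6 mm thick, 80 g, lying flat, with two slots and a green upright grip rib on its middle: 14 mm thick along x, 44 mm long along y, reaching 42 mm above the plate's underside. The point is the rib's centre, on the plate's middle, 24 mm above its underside. z up. Both ways round alike.
- brad_box: Blue open-topped box, fixed, 72 mm (x) by 100 mm (y), 42 mm high to its flat rim; a grey latch on the -x side and the box's lid folded down on the +x side stand 6 mm proud below the rim. Origin: centre of its underside; z up. With the plate flush on it the rib's centre is 66 mm above this origin, x axes parallel (either way round).
- jar: Clear glass jar, 76 mm across, mouth 130 mm above the surface, fixed in a 110 mm square holder. Origin: underside centre, on the axis; z up. Its short steep thread is left- or right-hand at random. Wrong way: firm stop by 0.25 rad (over 0.5 N m). Right way: turns with under 0.2 N m, no rise, is free from 0.75 rad to a firm stop at 0.9 to 1 rad; then it lifts straight up, not before.
- lid_grip (a point): Orange twist lid (90 g), home on the jar: round cap 66 mm across, from 108 to 136 mm above the surface, with an upright grip wing on top, 14 mm thick along its x, 50 mm long along its y, up to 167 mm above the surface. The point is the wing's centre, on the jar's axis, 151 mm above the surface when home, 15 mm above the cap's top face; z up.
- dowel_rack: Bystander: wooden rack with upright dowels, 160 mm (x) by 60 mm (y), 155 mm high; origin at the centre of its underside.
- spokeshave: Bystander: stainless steel spokeshave, 256 mm long along its y, 30 mm wide, 30 mm high; origin at the centre of its underside.
- sanding_block: Bystander: olive wood sanding block, 60 mm (x) by 110 mm (y), 38 mm high; origin at the centre of its underside.
Not all that is in view belongs to the job. Leave any pink look-alike of the part that bears plate_grip alone.

How it is judged:
By the outcome, as a careful person would: the job done as asked, in the order asked, and still so for the second after the job is handed in, while the arm keeps its last pose, push and grip.
It also fails if it takes over 58 s, if anything falls off the work surface, if the arm or the gripper's body presses on something with over 40 N, if the wrist force passes 120 N, or if a joint passes its speed limit or range.

### The arm

A 7-joint arm with a two-finger parallel gripper is mounted at the origin on the work surface. World frame = base frame: x ahead of the robot, y to its left, z up, the work surface at z = 0. Lengths are in m, angles in rad, forces in N, time in s.
With the tool pointing down it reaches from about 0.425 to 0.925 m from the base axis. Payload 6.8 kg.
Tool frame: the origin (TCP) lies on the front face of the gripper's body, between the roots of the fingers; the fingertips stand 73 mm ahead of it and the grasp point (between the pads) lies 54 mm ahead of it (bot.finger_overhang is the z of the fingertips in the tool frame, in m); z points along the fingers, y is the line along which they close (so a half turn about z gives the same grasp; the last joint's range is limited). The gripper opens to 85 mm and grips with 20 to 120 N. Pads are 22 mm wide; open, the fingers measure 114 mm over their backs; the gripper's body (76 mm by 85 mm) begins 54 mm behind the grasp point. The pads swing forward as they close: fully open they stand 13 mm farther back than shut.
Start: joints at [1.18, 0.477, 0.022, 1.555, -0.011, 1.109, -0.083], TCP at [0.188, -0.648, 0.304] pointing down, gripper open.
Joint ranges: [-2.96, 2.96], [-0.34, 2.1], [-1.41, 1.46], [0.24, 2.44], [-1.37, 4.51], [0.17, 1.92], [-2.96, 2.96]. Speed limits (rad/s): [2.39, 2.39, 3.14, 3.14, 3.14, 3.14, 3.14].

### API

Orientations are given as a unit quaternion [w, x, y, z].
In Python, from station import bot gives the robot as it stands.
- The arm moves only by the tool servo_tool, never from a script. Its argument "motion" is one flat list of numbers, 7 for each row, row after row: the shift along the tool's x, y, z as a fraction of full scale, then the turn, a rotation vector about the tool's x, y, z as a fraction of full scale, then the closure, from 0 (fully open) to 1 (shut). In form: [tx, ty, tz, ax, ay, az, gripper, tx, ty, tz, ax, ay, az, gripper, ...]. A call has 1 to 5 rows; each row shifts and turns the commanded pose from where the row before left it, along the tool's axes as they then stand; what a row does not reach is not made up. Full scale, the value 1, is 0.02 m for a shift and 0.15 rad for a turn. A row lasts 1/8 s, in which the tool goes at most 62.5 mm and 10.7 degrees, less where a joint would pass 70% of its speed; a pose out of reach is approached as far as the arm can. A call with a number of a shift or a turn outside -1 to 1 is refused whole. A call with a gripper value outside its range is refused whole. The fingers move at their own pace and stop on an object; "grip_force" is the grip in N (left out, the last holds). Time passes only in rows, so rows that do not move let the fingers close. It gives the time, the measured TCP pose, the force, the opening and the grip force at its end, in the units of the state.
- bot.get_obs(): the state, without advancing time (a new reading comes with each control period).
- bot.read_camera(name): name is "side" or "top" or "wrist"; returns the picture (384x512x3 uint8, red, green, blue); there is no depth.
- bot.get_calibration(name): a dict with "mtx" (3x3 intrinsics, pixels), "rvec" (rotation vector, rad) and "tvec" (3), from world to camera coordinates, as OpenCV has them. Camera axes: x right, y down, z forward; pixel columns grow to the right and rows downward; lengths in m; the calibration is good to about 2 mm. A picture is of the moment at which its call begins: read the wrist's pose just before it. get_calibration takes no time and is no camera call; for the wrist camera it gives the pose at the moment of the call.
- bot.hand_in(): hands the job in; it is judged then, once.
Trained networks look in the newest picture that a camera, given by its name, has taken for a name from the list of things; names that differ only in an ending like _2 or _b are one class to them, and where a whole thing is asked for, a point or a joint stands for the part that bears it (a point fixed in the world has none). Each returns a list of dicts, best first, with "p" (0 to 1); they miss things now and then, are a little off and sometimes report something else, mostly with a low value. They report only what shows in the picture. A call takes as long as a camera call. They do not tell look-alikes from the thing itself.
- bot.boxes_of(camera, name): "uv" ([column, row] in pixels, amid what is visible of it).
The state is a dict: "t": time; "q": joint angles; "joint_vel": joint speeds; "joint_torque": joint torques, N m; "eef_pos": TCP position; "tool_rot": TCP orientation; "contact_force": force on the tool from outside, world axes, zero at the start; "torque": the same for the moment, N m; "gripper_width": opening from 0.0 (shut) to 1.0 (fully open); "grasp_force": force on a finger pad.
Only numpy, scipy, OpenCV 4.12 (cv2) and the standard library are available. Lean on these libraries where they do the work, as an engineer would, in place of code of your own. Each camera call takes 0.05 s, during which the arm holds its last target. There are 200 camera calls.

## Working session

There is one attempt and no reset: what is moved stays moved. The work goes in short steps, Python scripts to look and compute and a tool call to move; the robot and the scene stay as the last step left them, time stands still between calls to the robot, and variables do not carry over. Pictures are saved under pics/ and viewed, at most 10 in all, crops included, and the job is handed in when it is done.

Besides the shell and the picture viewer there is one more tool, called by a JSON object that holds its "name" and its "arguments", one argument or row to a line. servo_tool: Moves the arm, as the interface text tells. Shift numbers are shares of 0.02 m and turn numbers shares of 0.15 rad, none past 1 either way. Its arguments: {"type":"object","properties":{"motion":{"type":"array","items":{"type":"number","minimum":-1,"maximum":1}},"grip_force":{"type":"number"}},"required":["motion"]}

```bash
mkdir -p pics; cat > h.py <<'E'
import numpy as np, cv2
from station import bot
def cal(c):
    k=bot.get_calibration(c); R=cv2.Rodrigues(np.array(k['rvec'],float))[0]
    return np.array(k['mtx'],float),R,np.array(k['tvec'],float).ravel()
def ray(c,uv,z,k=None):
    K,R,t=k or cal(c); o=-R.T@t; d=R.T@np.linalg.inv(K)@[uv[0],uv[1],1]
    return (o+d*(z-o[2])/d[2])
def proj(c,P,k=None):
    K,R,t=k or cal(c); p=(R@np.atleast_2d(P).T).T+t; p=p@K.T; return p[:,:2]/p[:,2:]
def snap(c,f):
    im=bot.read_camera(c); cv2.imwrite('pics/'+f,im[:,:,::-1]); return im
E
python3 - <<'E'
from h import *
a=snap('top','top.png');b=snap('side','side.png')
cv2.imwrite('pics/both.png',cv2.resize(np.vstack([a,b])[:,:,::-1],None,fx=.78,fy=.78))
for n,z in [('plate_grip',.024),('brad_box',.042),('jar',.13),('lid_grip',.151),('dowel_rack',.1),('spokeshave',.02),('sanding_block',.03)]:
  for c in ('top','side'):
    print(n,c,[(np.round(d['uv']),round(d['p'],2),np.round(ray(c,d['uv'],z)[:2],3)) for d in bot.boxes_of(c,n)[:3]])
o=bot.get_obs();print(o['t'],o['eef_pos'],o['tool_rot'])
for c in('top','side'):
  K,R,t=cal(c);print(c,-R.T@t,K[0,0])
E
```

```text
plate_grip top [(array([263., 263.]), 0.71, array([0.341, 0.137])), (array([298., 224.]), 0.62, array([0.47 , 0.018]))]
plate_grip side [(array([300., 201.]), 0.95, array([0.468, 0.027])), (array([314., 255.]), 0.59, array([0.337, 0.158]))]
brad_box top [(array([358., 205.]), 0.74, array([ 0.527, -0.182]))]
brad_box side [(array([320., 153.]), 0.83, array([ 0.521, -0.163]))]
jar top [(array([236., 206.]), 0.96, array([0.531, 0.214]))]
jar side [(array([170., 305.]), 0.28, array([0.477, 0.515]))]
lid_grip top [(array([225., 199.]), 0.72, array([0.554, 0.246]))]
lid_grip side [(array([228., 212.]), 0.56, array([0.533, 0.259]))]
dowel_rack top [(array([154., 221.]), 0.71, array([0.491, 0.483]))]
dowel_rack side [(array([173., 308.]), 0.79, array([0.483, 0.508]))]
spokeshave top [(array([276., 136.]), 0.75, array([0.772, 0.081]))]
spokeshave side [(array([210., 160.]), 0.61, array([0.786, 0.056]))]
sanding_block top [(array([365., 142.]), 0.91, array([ 0.741, -0.22 ])), (array([226., 198.]), 0.61, array([0.562, 0.259]))]
sanding_block side [(array([273., 122.]), 0.88, array([ 0.735, -0.205]))]
0.8 [ 0.1883153  -0.64821844  0.30392731] [ 2.29720158e-05  9.90024601e-01  1.40894598e-01 -1.68696113e-05]
top [0.48240047 0.11273758 1.39193142] 404.22139607951686
side [0.06844494 0.75943    0.98324939] 441.66188758924824
```

View pics/both.png

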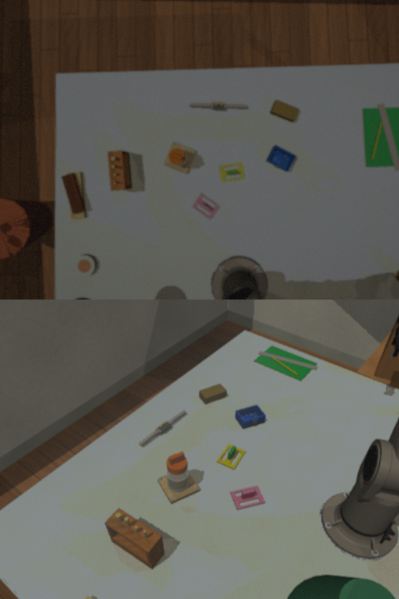

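The picture shows two candidates for plate_grip: a yellow plate with a green rib (top 298,224; side 300,201) and a pink one (top 263,263; side 314,255). The yellow one fits the description. I'll confirm it in an enlarged crop and get the orientations.

```bash
python3 - <<'E'
from h import *
a=cv2.imread('pics/top.png');b=cv2.imread('pics/side.png')
A=cv2.resize(a[160:260,200:400],None,fx=4,fy=4,interpolation=cv2.INTER_CUBIC)
B=cv2.resize(b[130:250,200:360],None,fx=2.5,fy=2.5,interpolation=cv2.INTER_CUBIC)[:190]
cv2.imwrite('pics/crop.png',cv2.convertScaleAbs(np.vstack([A,np.pad(B,((0,0),(0,400),(0,0)))]),alpha=1.5))
h=cv2.cvtColor(a,cv2.COLOR_BGR2HSV)
def fit(n,lo,hi,z,win):
  m=cv2.inRange(h,lo,hi);w=np.zeros_like(m);x,y,r=win;w[y-r:y+r,x-r:x+r]=255;m&=w
  p=np.argwhere(m)[:,::-1]
  k=cal('top');P=np.array([ray('top',q,z,k)[:2] for q in p])
  (c,s,an)=cv2.minAreaRect((P*1000).astype(np.float32)); print(n,len(P),'mean',P.mean(0).round(3),'rect',np.round(c,0),np.round(s),round(an,1))
fit('yellow+green',(22,90,60),(75,255,255),.006,(298,220,25))
fit('green',(36,90,40),(75,255,255),.042,(298,220,25))
fit('blue',(100,110,30),(130,255,255),.042,(360,203,28))
fit('orange',(5,140,60),(18,255,255),.136,(230,200,22))
E
```

```text
yellow+green 404 mean [0.481 0.02 ] rect [482.  20.] [ 70. 100.] 7.9
green 63 mean [0.481 0.021] rect [481.  21.] [40. 17.] 88.5
blue 654 mean [ 0.535 -0.191] rect [ 535. -191.] [100.  75.] 60.3
orange 340 mean [0.55  0.245] rect [550. 245.] [64. 61.] 62.0
```

View pics/crop.png

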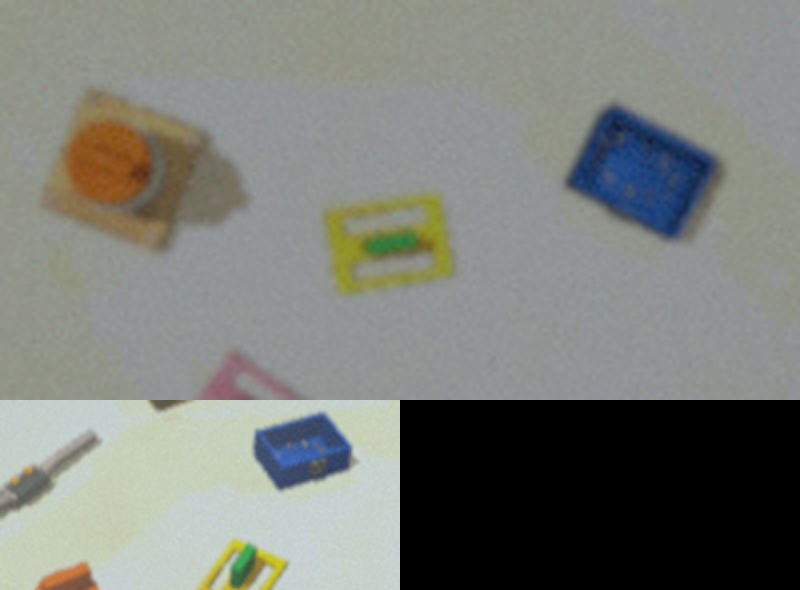

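The crop confirms it: the yellow plate with the green rib (crop 390,242) is the real one, and the pink one at the bottom left stays put. The box is at crop (645,170) and the lid at (108,163). Next I'll write a planning helper for the approach, which passes over the box so the wrist camera can see it.

```bash
cat >> h.py <<'E'
def pose():
    o=bot.get_obs(); from scipy.spatial.transform import Rotation as Ro
    q=o['tool_rot']; M=Ro.from_quat([q[1],q[2],q[3],q[0]]).as_matrix()
    return np.array(o['eef_pos']),M
def yawof(M): return np.degrees(np.arctan2(M[1,1],M[0,1]))
def plan(p,yaw,p1,yaw1,g=0,n=None,r=2):
    """rows from pose p,yaw(deg of tool y) to p1,yaw1, tool straight down; prints calls, returns end"""
    p=np.array(p,float);p1=np.array(p1,float);dy=(yaw1-yaw+180)%360-180
    n=n or int(np.ceil(max(np.linalg.norm(p1-p)/.0195,abs(np.radians(dy))/.145)))
    y=yaw;rows=[]
    for i in range(n):
        yr=np.radians(y);X=np.array([-np.sin(yr),np.cos(yr),0]);Y=np.array([np.cos(yr),np.sin(yr),0])
        d=(p1-p)/(n-i);az=round(-np.radians((yaw1-y+180)%360-180)/(n-i)/.15,r)
        s=np.round(np.array([d@X,d@Y,-d[2]])/.02,r)
        p=p+.02*(s[0]*X+s[1]*Y-s[2]*np.array([0,0,1]));y-=np.degrees(az*.15)
        rows.append([float(v) for v in s]+[0,0,float(az),g])
    for i in range(0,n,5): print(' [',', '.join(f'{v:g}' for w in rows[i:i+5] for v in w),']')
    print('end',p.round(4),round(y,2),n); return p,y
E
python3 - <<'E'
from h import *
p,M=pose();print(p,yawof(M))
K,R,t=cal('wrist');print('cam in tool',M.T@(-R.T@t-p),'\n',(R@M).round(3),K[0,0])
e=plan(p,yawof(M),(.40,-.42,.30),-50)
e=plan(*e,(.51,-.2,.30),-29.7)
E
```

```text
[ 0.1883153  -0.64821844  0.30392731] -73.80076783642617
cam in tool [ 0.08109708 -0.00051892 -0.07005516] 
 [[-0.     1.    -0.002]
 [-0.949 -0.001 -0.316]
 [-0.316  0.001  0.949]] 286.40722211483643
 [ 0.83, -0.5, 0.01, 0, 0, -0.17, 0, 0.85, -0.48, 0.01, 0, 0, -0.17, 0, 0.86, -0.46, 0.01, 0, 0, -0.17, 0, 0.87, -0.43, 0.01, 0, 0, -0.17, 0, 0.88, -0.41, 0.01, 0, 0, -0.17, 0 ]
 [ 0.89, -0.39, 0.01, 0, 0, -0.17, 0, 0.9, -0.37, 0.01, 0, 0, -0.17, 0, 0.91, -0.34, 0.01, 0, 0, -0.18, 0, 0.92, -0.32, 0.01, 0, 0, -0.17, 0, 0.93, -0.3, 0.02, 0, 0, -0.18, 0 ]
 [ 0.93, -0.27, 0.01, 0, 0, -0.17, 0, 0.94, -0.25, 0.02, 0, 0, -0.18, 0, 0.95, -0.22, 0.01, 0, 0, -0.17, 0, 0.95, -0.2, 0.02, 0, 0, -0.18, 0, 0.96, -0.17, 0.01, 0, 0, -0.17, 0 ]
 [ 0.96, -0.15, 0.02, 0, 0, -0.18, 0 ]
end [ 0.3999 -0.42    0.2999] -49.99 16
 [ 0.87, -0.38, -0, 0, 0, -0.18, 0, 0.88, -0.35, -0, 0, 0, -0.18, 0, 0.89, -0.33, -0, 0, 0, -0.18, 0, 0.9, -0.3, -0, 0, 0, -0.18, 0, 0.9, -0.28, -0, 0, 0, -0.18, 0 ]
 [ 0.91, -0.26, -0, 0, 0, -0.18, 0, 0.92, -0.23, -0, 0, 0, -0.18, 0, 0.92, -0.21, -0, 0, 0, -0.18, 0, 0.93, -0.18, -0, 0, 0, -0.18, 0, 0.93, -0.16, -0, 0, 0, -0.19, 0 ]
 [ 0.94, -0.13, -0, 0, 0, -0.18, 0, 0.94, -0.1, -0, 0, 0, -0.19, 0, 0.94, -0.07, -0, 0, 0, -0.18, 0 ]
end [ 0.5101 -0.2     0.2999] -29.71 13
```

{"name": "servo_tool", "arguments": {
  "motion": [0.83, -0.5, 0, 0, 0, -0.17, 0, 0.85, -0.48, 0, 0, 0, -0.17, 0, 0.86, -0.46, 0, 0, 0, -0.17, 0, 0.87, -0.43, 0, 0, 0, -0.17, 0, 0.88, -0.41, 0, 0, 0, -0.17, 0]
}}

```text
t: 1.42
eef_pos: [0.2557, -0.5758, 0.304]
tool_rot: [0.0, 0.979, 0.205, 0.0]
contact_force: [-0.4, -0.5, 0.4]
gripper_width: 0.998
grasp_force: 0.0
```

{"name": "servo_tool", "arguments": {
  "motion": [0.89, -0.39, 0, 0, 0, -0.17, 0, 0.9, -0.37, 0, 0, 0, -0.17, 0, 0.91, -0.34, 0, 0, 0, -0.18, 0, 0.92, -0.32, 0, 0, 0, -0.17, 0, 0.93, -0.3, 0, 0, 0, -0.18, 0]
}}

```text
t: 2.05
eef_pos: [0.3216, -0.5046, 0.3039]
tool_rot: [0.0, 0.963, 0.268, 0.0]
contact_force: [0.7, -0.4, 0.6]
gripper_width: 1.0
grasp_force: 0.0
```

{"name": "servo_tool", "arguments": {
  "motion": [0.93, -0.27, 0, 0, 0, -0.17, 0, 0.94, -0.25, 0, 0, 0, -0.18, 0, 0.95, -0.22, 0, 0, 0, -0.17, 0, 0.95, -0.2, 0, 0, 0, -0.18, 0, 0.96, -0.17, 0, 0, 0, -0.17, 0]
}}

```text
t: 2.68
eef_pos: [0.3877, -0.4333, 0.3039]
tool_rot: [0.0, 0.944, 0.33, 0.0]
contact_force: [-0.4, 1.1, -0.1]
gripper_width: 0.995
grasp_force: 0.0
```

{"name": "servo_tool", "arguments": {
  "motion": [0.96, -0.15, 0, 0, 0, -0.18, 0, 0.87, -0.38, 0, 0, 0, -0.18, 0, 0.88, -0.35, 0, 0, 0, -0.18, 0, 0.89, -0.33, 0, 0, 0, -0.18, 0, 0.9, -0.3, 0, 0, 0, -0.18, 0]
}}

```text
t: 3.3
eef_pos: [0.4344, -0.351, 0.304]
tool_rot: [0.0, 0.919, 0.393, -0.0]
contact_force: [-0.5, 0.2, 0.7]
gripper_width: 1.001
grasp_force: 0.0
```

{"name": "servo_tool", "arguments": {
  "motion": [0.9, -0.28, 0, 0, 0, -0.18, 0, 0.91, -0.26, 0, 0, 0, -0.18, 0, 0.92, -0.23, 0, 0, 0, -0.18, 0, 0.92, -0.21, 0, 0, 0, -0.18, 0, 0.93, -0.18, 0, 0, 0, -0.18, 0]
}}

```text
t: 3.92
eef_pos: [0.4768, -0.2663, 0.3039]
tool_rot: [0.0, 0.891, 0.454, 0.0]
contact_force: [0.6, -0.0, 0.5]
gripper_width: 0.998
grasp_force: 0.0
```

{"name": "servo_tool", "arguments": {
  "motion": [0.93, -0.16, 0, 0, 0, -0.19, 0, 0.94, -0.13, 0, 0, 0, -0.18, 0, 0.94, -0.1, 0, 0, 0, -0.19, 0, 0.94, -0.07, 0, 0, 0, -0.18, 0, 0, 0, 0, 0, 0, 0, 0]
}}

```text
t: 4.55
eef_pos: [0.511, -0.198, 0.3039]
tool_rot: [-0.0, 0.864, 0.504, 0.0]
contact_force: [-0.7, -0.0, 0.4]
gripper_width: 0.998
grasp_force: 0.0
```

```bash
python3 - <<'E'
from h import *
p,M=pose();print(p,yawof(M),bot.get_obs()['t'],M[:,2])
k=cal('wrist');np.savez('k1.npz',K=k[0],R=k[1],t=k[2])
a=snap('wrist','w1.png')
C,s,an=(.535,-.191),0,0
cv2.imwrite('pics/w1b.png',cv2.resize(a[:,:,::-1],None,fx=1.5,fy=1.5))
e=plan(p,yawof(M),(.48,.02,.24),7.9)
E
```

```text
[ 0.51099758 -0.19801789  0.30392951] -29.511081449266616 4.55 [ 3.89389044e-04  6.25802560e-04 -9.99999728e-01]
 [ 0.73, -0.56, 0.27, 0, 0, -0.36, 0, 0.76, -0.52, 0.27, 0, 0, -0.36, 0, 0.78, -0.48, 0.27, 0, 0, -0.36, 0, 0.81, -0.44, 0.27, 0, 0, -0.36, 0, 0.83, -0.39, 0.26, 0, 0, -0.36, 0 ]
 [ 0.85, -0.35, 0.27, 0, 0, -0.36, 0, 0.87, -0.3, 0.26, 0, 0, -0.37, 0, 0.88, -0.25, 0.27, 0, 0, -0.36, 0, 0.89, -0.2, 0.26, 0, 0, -0.37, 0, 0.9, -0.15, 0.27, 0, 0, -0.36, 0 ]
 [ 0.91, -0.1, 0.26, 0, 0, -0.37, 0, 0.92, -0.06, 0.27, 0, 0, -0.36, 0 ]
end [0.4799 0.02   0.2399] 7.87 12
```

View pics/w1b.png

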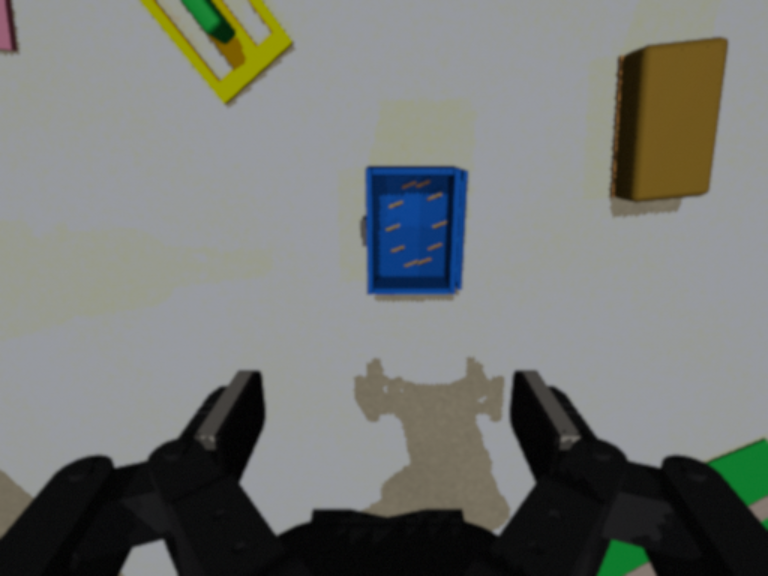

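The wrist view shows the box clearly, with rim corners at about (368,168), (456,168), (454,293) and (369,293) in the 1.5x picture. Its latch is on the left and the folded lid on the right. I'll fit its rim to sub-pixel accuracy while moving on to the plate.

```bash
cat >> h.py <<'E'
from scipy.optimize import minimize
from scipy.ndimage import map_coordinates
def rectpts(x,y,yaw,hx,hy,z,off,edges='LRTB'):
    c,s=np.cos(yaw),np.sin(yaw);u=np.linspace(-.9,.9,60);P=[]
    if 'L' in edges: P+=[(-hx-off,v*hy) for v in u if abs(v)>.3]
    if 'R' in edges: P+=[(hx+off,v*hy) for v in u]
    if 'T' in edges: P+=[(v*hx,hy+off) for v in u]
    if 'B' in edges: P+=[(v*hx,-hy-off) for v in u]
    P=np.array(P);return np.c_[x+c*P[:,0]-s*P[:,1],y+s*P[:,0]+c*P[:,1],np.full(len(P),z)]
def fitrect(ch,k,x0,hx,hy,z,edges):
    ch=cv2.GaussianBlur(ch.astype(np.float32),(0,0),.7)
    S=lambda P:map_coordinates(ch,proj('',P,k)[:,::-1].T,order=1)
    def f(v,d=.0012): return -np.mean(S(rectpts(*v,hx,hy,z,-d,edges))-S(rectpts(*v,hx,hy,z,d,edges)))
    best=None
    for dx in np.arange(-.01,.0101,.002):
      for dy in np.arange(-.01,.0101,.002):
        for da in np.radians([-3,-1.5,0,1.5,3]):
          v=(x0[0]+dx,x0[1]+dy,x0[2]+da);q=f(v,.003)
          if best is None or q<best[0]: best=(q,v)
    r=minimize(f,best[1],method='Nelder-Mead',options=dict(initial_simplex=np.array(best[1])+np.array([[0,0,0],[.002,0,0],[0,.002,0],[0,0,.02]])))
    return r.x,r.fun
E
python3 - <<'E'
from h import *
d=np.load('k1.npz');k=(d['K'],d['R'],d['t'])
a=cv2.imread('pics/w1.png').astype(float)
ch=a[:,:,0]-a[:,:,2]
for e in ('LTB','LRTB'):
  v,q=fitrect(ch,k,(.535,-.191,np.radians(-29.7)),.036,.05,.042,e);print(e,v.round(4),np.degrees(v[2]).round(2),q)
  if e=='LTB': V=v
y,_=fitrect(np.minimum(a[:,:,1],a[:,:,2])-a[:,:,0],k,(.482,.02,np.radians(7.9)),.036,.05,.006,'LTB') ,0
print('plate from here',y[0].round(4) if 0 else y)
b=a.copy()
x0,y0,f=225,95,8
cr=cv2.resize(a[y0:y0+110,x0:x0+100].astype(np.uint8),None,fx=6,fy=5.4,interpolation=cv2.INTER_CUBIC)
for p in proj('',rectpts(*V,.036,.05,.042,0),k): cv2.circle(cr,(int((p[0]-x0+.5)*6),int((p[1]-y0+.5)*5.4)),1,(0,255,255),-1)
cv2.imwrite('pics/fit1.png',cr)
E
```

```text
LTB [ 0.5361 -0.1942 -0.5133] -29.41 -81.88081359863281
LRTB [ 0.5372 -0.1949 -0.5103] -29.24 -60.842437744140625
plate from here (array([0.48325365, 0.01730132, 0.13887055]), np.float64(-53.73217010498047))
```

View pics/fit1.png

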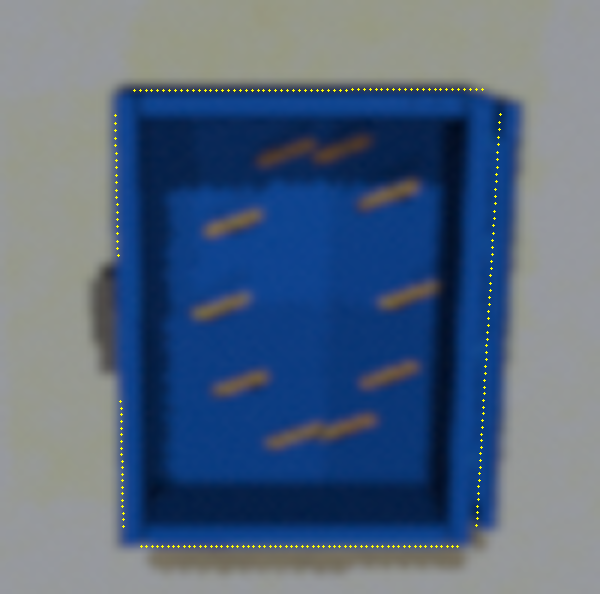

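{"name": "servo_tool", "arguments": {
  "motion": [0.73, -0.56, 0.27, 0, 0, -0.36, 0, 0.76, -0.52, 0.27, 0, 0, -0.36, 0, 0.78, -0.48, 0.27, 0, 0, -0.36, 0, 0.81, -0.44, 0.27, 0, 0, -0.36, 0, 0.83, -0.39, 0.26, 0, 0, -0.36, 0]
}}

```text
t: 5.22
eef_pos: [0.4972, -0.1075, 0.2768]
tool_rot: [0.0, 0.788, 0.616, -0.0]
contact_force: [-0.0, 0.2, 0.6]
gripper_width: 0.999
grasp_force: 0.0
```

{"name": "servo_tool", "arguments": {
  "motion": [0.85, -0.35, 0.27, 0, 0, -0.36, 0, 0.87, -0.3, 0.26, 0, 0, -0.37, 0, 0.88, -0.25, 0.27, 0, 0, -0.36, 0, 0.89, -0.2, 0.26, 0, 0, -0.37, 0, 0.9, -0.15, 0.27, 0, 0, -0.36, 0]
}}

```text
t: 5.85
eef_pos: [0.4847, -0.017, 0.2501]
tool_rot: [0.0, 0.697, 0.717, 0.0]
contact_force: [0.4, -0.3, -0.1]
gripper_width: 1.0
grasp_force: 0.0
```

{"name": "servo_tool", "arguments": {
  "motion": [0.91, -0.1, 0.26, 0, 0, -0.37, 0, 0.92, -0.06, 0.27, 0, 0, -0.36, 0, 0, 0, 0, 0, 0, 0, 0]
}}

```text
t: 6.22
eef_pos: [0.4794, 0.0199, 0.2395]
tool_rot: [-0.0, 0.657, 0.754, -0.0]
contact_force: [0.5, -0.2, -0.2]
gripper_width: 0.995
grasp_force: 0.0
```

```bash
python3 - <<'E'
from h import *
p,M=pose();print(p,yawof(M),bot.get_obs()['t'])
k=cal('wrist');np.savez('k2.npz',K=k[0],R=k[1],t=k[2])
a=snap('wrist','w2.png')[:,:,::-1].astype(float)
v,q=fitrect(np.minimum(a[:,:,1],a[:,:,2])-a[:,:,0],k,(.482,.02,np.radians(7.9)),.036,.05,.006,'LRTB')
print('plate',v.round(4),np.degrees(v[2]).round(2),q)
h=cv2.cvtColor(a.astype(np.uint8),cv2.COLOR_BGR2HSV);print(proj('',[[v[0],v[1],.042]],k))
cr=a.astype(np.uint8).copy()
cr=cv2.resize(cr,None,fx=1.5,fy=1.5)
for s in proj('',rectpts(*v,.036,.05,.006,0),k): cv2.circle(cr,tuple(int((c+.5)*1.5) for c in s),1,(0,0,255),-1)
for s in proj('',rectpts(*v,.007,.022,.042,0),k): cv2.circle(cr,tuple(int((c+.5)*1.5) for c in s),1,(255,0,255),-1)
cv2.imwrite('pics/fit2.png',cr)
E
```

```text
[0.47935907 0.01994115 0.23952941] 7.895040467100721 6.225
plate [0.4824 0.0178 0.1373] 7.86 -86.81951141357422
[[261.14432078 186.91975411]]
```

View pics/fit2.png

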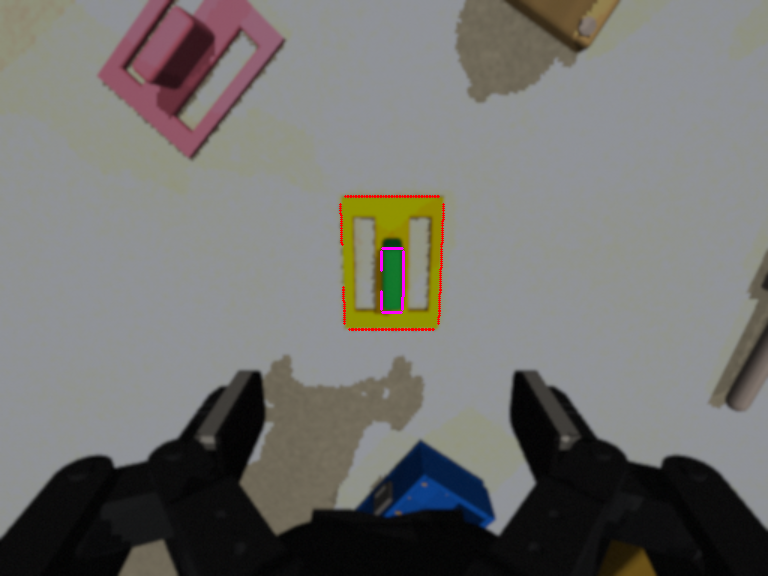

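The overlays agree with the plate at (0.4824, 0.0178), yaw 7.86°. The box fit is also good, about 0.6 px too far toward its lid side, so I take its centre as (0.5356, -0.1939), yaw -29.4°. Now I'll descend on the rib.

```bash
python3 - <<'E'
from h import *
p,M=pose()
e=plan(p,yawof(M),(.4824,.0178,.084),7.86)
E
```

```text
[ -0.01, 0.02, 0.97, 0, 0, -0, 0, -0.01, 0.02, 0.97, 0, 0, -0, 0, -0.01, 0.01, 0.97, 0, 0, -0, 0, -0.01, 0.02, 0.98, 0, 0, -0, 0, -0.01, 0.01, 0.97, 0, 0, -0, 0 ]
 [ -0.01, 0.02, 0.98, 0, 0, -0, 0, -0, 0.01, 0.97, 0, 0, -0.01, 0, -0.01, 0.02, 0.98, 0, 0, -0, 0 ]
end [0.4824 0.0177 0.0839] 7.84 8
```

{"name": "servo_tool", "arguments": {
  "motion": [-0.02, 0.04, 0.97, 0, 0, 0, 0, -0.02, 0.04, 0.97, 0, 0, 0, 0, -0.02, 0.03, 0.97, 0, 0, 0, 0, 0, 0.02, 0.98, 0, 0, 0, 0, 0, 0, 0.97, 0, 0, 0, 0]
}}

```text
t: 6.9
eef_pos: [0.483, 0.0162, 0.1422]
tool_rot: [0.0, 0.659, 0.752, -0.0]
contact_force: [0.3, 0.2, 0.3]
gripper_width: 1.002
grasp_force: 0.0
```

{"name": "servo_tool", "arguments": {
  "motion": [0, 0, 0.98, 0, 0, 0, 0, 0, 0, 0.97, 0, 0, 0, 0, 0, 0, 0.98, 0, 0, 0, 0, 0, 0, 0, 0, 0, 0, 0.5, 0, 0, 0, 0, 0, 0, 1],
  "grip_force": 40
}}

```text
t: 7.52
eef_pos: [0.4831, 0.017, 0.0847]
tool_rot: [0.0, 0.659, 0.753, 0.0]
contact_force: [0.1, -0.8, 1.1]
gripper_width: 0.606
grasp_force: 0.0
```

{"name": "servo_tool", "arguments": {
  "motion": [0, 0, 0, 0, 0, 0, 1, 0, 0, 0, 0, 0, 0, 1, 0, 0, 0, 0, 0, 0, 1, 0, 0, 0, 0, 0, 0, 1]
}}

```text
t: 8.02
eef_pos: [0.4831, 0.0173, 0.0848]
tool_rot: [0.001, 0.658, 0.753, 0.0]
contact_force: [-0.1, 0.4, 6.0]
gripper_width: 0.161
grasp_force: 40.2
```

```bash
python3 - <<'E'
from h import *
p,M=pose();print(p,yawof(M),M[:,2])
e=plan(p,yawof(M),(p[0],p[1],.18),7.86,1)
e=plan(*e,(.5358,-.1942,.18),-29.4,1)
E
```

```text
[0.48308137 0.01732252 0.0848244 ] 7.668634122160789 [ 1.35489911e-03 -2.81166820e-04 -9.99999043e-01]
 [ 0, 0, -0.95, 0, 0, -0, 1, 0, 0, -0.95, 0, 0, -0.01, 1, 0, 0, -0.95, 0, 0, -0, 1, 0, 0, -0.95, 0, 0, -0.01, 1, 0, 0, -0.96, 0, 0, -0, 1 ]
end [0.4831 0.0173 0.18  ] 7.84 5
 [ -0.9, 0.1, 0, 0, 0, 0.36, 1, -0.9, 0.15, 0, 0, 0, 0.36, 1, -0.89, 0.19, 0, 0, 0, 0.36, 1, -0.88, 0.24, 0, 0, 0, 0.36, 1, -0.86, 0.29, 0, 0, 0, 0.36, 1 ]
 [ -0.84, 0.33, 0, 0, 0, 0.36, 1, -0.82, 0.38, 0, 0, 0, 0.36, 1, -0.8, 0.42, 0, 0, 0, 0.36, 1, -0.78, 0.47, 0, 0, 0, 0.36, 1, -0.75, 0.51, 0, 0, 0, 0.36, 1 ]
 [ -0.73, 0.55, 0, 0, 0, 0.37, 1, -0.7, 0.59, 0, 0, 0, 0.36, 1 ]
end [ 0.5358 -0.1943  0.18  ] -29.37 12
```

{"name": "servo_tool", "arguments": {
  "motion": [0, 0, -0.95, 0, 0, 0, 1, 0, 0, -0.95, 0, 0, 0, 1, 0, 0, -0.95, 0, 0, 0, 1, 0, 0, -0.95, 0, 0, 0, 1, 0, 0, -0.95, 0, 0, 0, 1]
}}

```text
t: 8.65
eef_pos: [0.4823, 0.0173, 0.1797]
tool_rot: [-0.0, 0.658, 0.753, -0.0]
contact_force: [0.6, -0.4, -0.2]
gripper_width: 0.155
grasp_force: 39.1
```

{"name": "servo_tool", "arguments": {
  "motion": [-0.9, 0.1, 0, 0, 0, 0.36, 1, -0.9, 0.15, 0, 0, 0, 0.36, 1, -0.89, 0.19, 0, 0, 0, 0.36, 1, -0.88, 0.24, 0, 0, 0, 0.36, 1, -0.86, 0.29, 0, 0, 0, 0.36, 1]
}}

```text
t: 9.28
eef_pos: [0.5044, -0.0724, 0.1787]
tool_rot: [-0.0, 0.755, 0.656, -0.0]
contact_force: [-0.3, -0.2, -1.3]
gripper_width: 0.159
grasp_force: 39.2
```

{"name": "servo_tool", "arguments": {
  "motion": [-0.84, 0.33, 0, 0, 0, 0.36, 1, -0.82, 0.38, 0, 0, 0, 0.36, 1, -0.8, 0.42, 0, 0, 0, 0.36, 1, -0.78, 0.47, 0, 0, 0, 0.36, 1, -0.75, 0.51, 0, 0, 0, 0.36, 1]
}}

```text
t: 9.9
eef_pos: [0.5263, -0.16, 0.1791]
tool_rot: [0.0, 0.836, 0.549, 0.0]
contact_force: [0.2, 0.1, -0.8]
gripper_width: 0.156
grasp_force: 39.2
```

{"name": "servo_tool", "arguments": {
  "motion": [-0.73, 0.55, 0, 0, 0, 0.36, 1, -0.7, 0.59, 0, 0, 0, 0.36, 1, 0, 0, 0, 0, 0, 0, 1, 0, 0, 0, 0, 0, 0, 1]
}}

```text
t: 10.4
eef_pos: [0.5347, -0.1937, 0.179]
tool_rot: [-0.0, 0.863, 0.505, 0.0]
contact_force: [-0.5, 0.8, -1.3]
gripper_width: 0.157
grasp_force: 39.2
```

```bash
python3 - <<'E'
from h import *
p,M=pose();print(p,yawof(M),bot.get_obs()['t'],M[:,2])
k=cal('wrist');np.savez('k3.npz',K=k[0],R=k[1],t=k[2])
a=snap('wrist','w3.png')[:,:,::-1].astype(float)
zu=p[2]-.0848+.006;y=np.radians(yawof(M))
v,q=fitrect(np.minimum(a[:,:,1],a[:,:,2])-a[:,:,0],k,(p[0],p[1],y),.036,.05,zu,'LRTB')
print('plate',v.round(4),np.degrees(v[2]).round(2),q)
cr=cv2.resize(a[60:300,90:410].astype(np.uint8),None,fx=2.5,fy=2.5,interpolation=cv2.INTER_CUBIC)
D=lambda pts,c:[cv2.circle(cr,(int((s[0]-90+.5)*2.5),int((s[1]-60+.5)*2.5)),1,c,-1) for s in proj('',pts,k)]
D(rectpts(*v,.036,.05,zu,0),(0,0,255))
D(rectpts(.5356,-.1939,np.radians(-29.4),.036,.05,.042,0),(0,255,255))
cv2.imwrite('pics/fit3.png',cr)
E
```

```text
[ 0.53466072 -0.19372443  0.1790266 ] -29.398114644363453 10.4 [-2.36902292e-04  5.74910829e-04 -9.99999807e-01]
plate [ 0.5348 -0.1922 -0.5095] -29.19 -94.59092712402344
```

View pics/fit3.png

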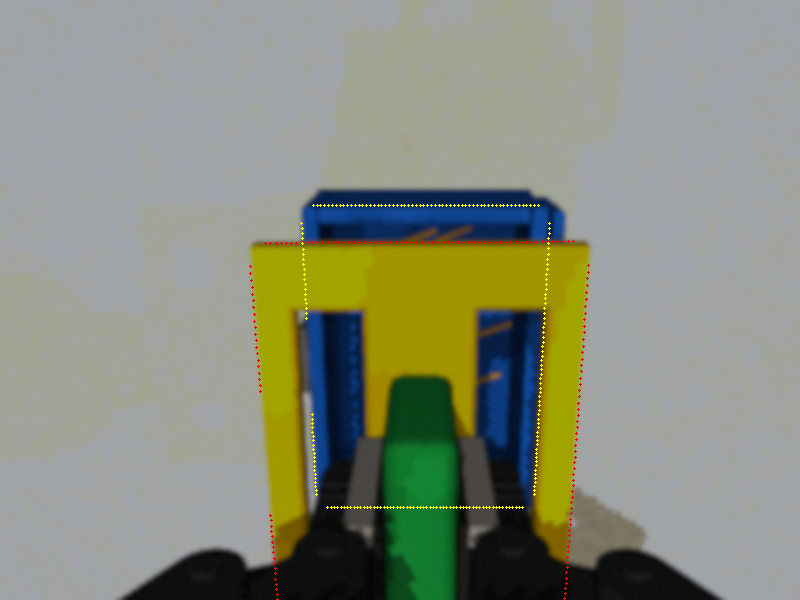

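The plate is held level above the box. The rim's far edge is at about row 207 in the crop, and the box overlay (yellow) agrees to within about 1 mm. I'll read edge profiles numerically.

```bash
python3 - <<'E'
from h import *
a=cv2.imread('pics/w3.png').astype(int)
d=np.load('k3.npz');k=(d['K'],d['R'],d['t'])
B=a[:,:,0]
print('rows146-149 L',B[146:150,205:222].mean(0).round().astype(int),'R cols298..318',B[146:150,298:319].mean(0).round().astype(int))
print('top rows130..152',B[130:153,235:290].mean(1).round().astype(int))
print(proj('',rectpts(.5356,-.1939,np.radians(-29.4),.036,.05,.042,0,'T'),k)[[0,-1]])
a=cv2.imread('pics/w1.png').astype(int);B=a[:,:,0]
for r in(130,155,180): print(r,'L',B[r-2:r+3,238:256].mean(0).round().astype(int),'R 292..315',B[r-2:r+3,292:316].mean(0).round().astype(int))
print('top rows105..122',B[105:122,255:295].mean(1).round().astype(int),'bot 185..202',B[185:202,255:295].mean(1).round().astype(int))
d=np.load('k1.npz');k=(d['K'],d['R'],d['t'])
P=lambda dx,dy:[.5356+dx*np.cos(-.513)-dy*np.sin(-.513),-.1939+dx*np.sin(-.513)+dy*np.cos(-.513),.042]
print(proj('',[P(-.036,0),P(.036,0),P(0,.05),P(0,-.05)],k))
E
```

```text
rows146-149 L [154 152 150 149 148 143 141 143 144 145 138 123 116 124 128 127 125] R cols298..318 [124 129 132 120 110 128 146 152 154 152 138 102  78 112 142 151 151 148
 150 156 160]
top rows130..152 [148 148 149 149 144 123  93  77  75  75  76  80 100 127 143 145 142 135
 122 102  86  79  74]
[[214.83691736 141.86974399]
 [304.81563291 141.81904587]]
130 L [143 144 144 142 137 129 133 142 139 121  89  71  72  76  84  96 104 110] R 292..315 [ 82  92 109 119 116 105  80  53  43  57  95 128 142 141 128 129 135 129
 128 135 143 147 150 154]
155 L [144 135 107  79  74  85 116 136 140 129  97  70  70  78  95 116 127 128] R 292..315 [118 118 119 117 108  81  52  44  63 106 133 141 138 129 131 132 123 119
 133 145 149 152 154 155]
180 L [141 141 141 143 144 141 135 137 141 135 105  70  66  74  91 113 125 129] R 292..315 [118 118 115 103  76  48  41  64 109 135 140 136 136 137 131 124 131 144
 151 152 153 152 152 152]
top rows105..122 [138 138 138 138 133 111  91 116 139 143 133 109  84  79  79  76  72] bot 185..202 [ 75  70  70  70  70  71  80 109 133 141 137 120  99  93 100 122 143]
[[243.8937112  155.53724199]
 [305.29779823 155.36756122]
 [275.31090692 111.194897  ]
 [273.94795491 195.72278057]]
```

{"name": "servo_tool", "arguments": {
  "motion": [-0.045, 0.065, 0.8, 0, 0, 0, 1, 0, 0, 0.8, 0, 0, 0, 1, 0, 0, 0.75, 0, 0, 0, 1, 0, 0, 0, 0, 0, 0, 1, 0, 0, 0, 0, 0, 0, 1]
}}

```text
t: 11.08
eef_pos: [0.5356, -0.1957, 0.1321]
tool_rot: [-0.0, 0.864, 0.504, 0.0]
contact_force: [-0.1, -0.3, -0.4]
gripper_width: 0.154
grasp_force: 39.2
```

```bash
python3 - <<'E'
from h import *
p,M=pose();print(p,yawof(M),bot.get_obs()['t'])
k=cal('wrist');np.savez('k4.npz',K=k[0],R=k[1],t=k[2])
a=snap('wrist','w4.png')[:,:,::-1].copy()
s=snap('side','s4.png')[:,:,::-1]
u,v=proj('side',[p])[0].astype(int)
cr=cv2.resize(a[130:300,150:350],None,fx=4,fy=2.4,interpolation=cv2.INTER_CUBIC)
cs=cv2.resize(s[120:190,270:370],None,fx=2.7,fy=2.7,interpolation=cv2.INTER_CUBIC)
cr=cv2.resize(a[130:270,150:350],None,fx=4,fy=2.8,interpolation=cv2.INTER_CUBIC)
cr=np.vstack([cr,np.pad(cs,((0,0),(0,530),(0,0)))])
cv2.imwrite('pics/fit4.png',cv2.convertScaleAbs(cr,alpha=1.4));print(cr.shape)
E
```

```text
[ 0.53556484 -0.19573767  0.13207122] -29.441657799639557 11.075
(581, 800, 3)
```

View pics/fit4.png

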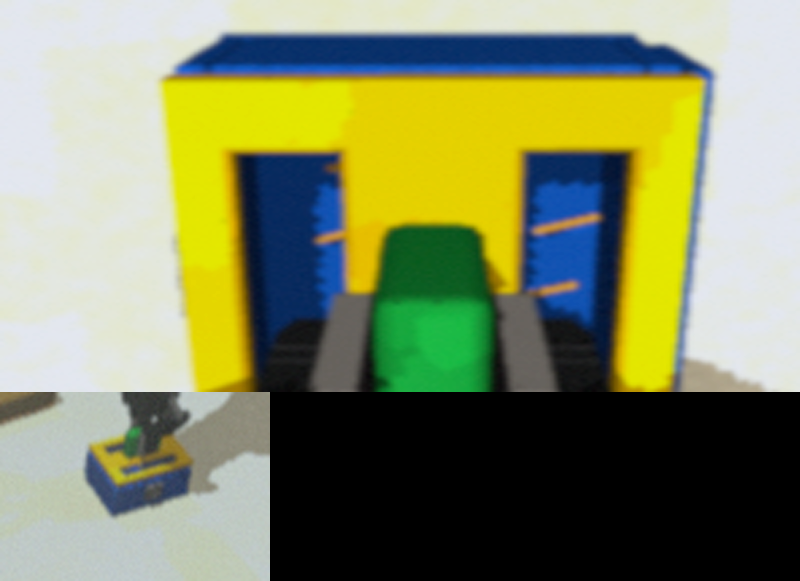

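```bash
python3 - <<'E'
from h import *
d=np.load('k4.npz');k=(d['K'],d['R'],d['t']);R=k[1]
c,s=np.cos(np.radians(-29.4)),np.sin(np.radians(-29.4))
def P(dx,dy,z,x=.5352,y=-.1942): return [x+c*dx-s*dy,y+s*dx+c*dy,z]
uv=proj('',[P(-.036,.05,.0532),P(.036,.05,.0532),P(-.036,.05,.0472),P(-.036,.05,.042),P(.036,.05,.042),P(-.035,.05,.042),P(-.036,.051,.042)],k)
print(((uv-[150,130]+.5)*[4,2.8]).round(1))
a=cv2.imread('pics/w4.png').astype(int)
for r in (165,180): 
  print(r,a[r-1:r+2,188:204].mean(0).round().astype(int)[:,[0,2]].T.tolist(), a[r-1:r+2,316:332].mean(0).round().astype(int)[:,[0,2]].T.tolist())
print(a[138:164,200:300].mean(1).round().astype(int).tolist())
E
```

```text
[[155.1  76.9]
 [701.9  76.4]
 [165.2  70.7]
 [173.3  65.7]
 [684.1  65.2]
 [180.4  65.7]
 [172.8  60.8]]
165 [[150, 137, 96, 29, 0, 0, 0, 0, 0, 0, 0, 0, 0, 0, 0, 0], [162, 162, 162, 162, 163, 163, 162, 163, 162, 163, 163, 162, 163, 163, 163, 162]] [[0, 0, 0, 0, 0, 0, 0, 0, 5, 72, 110, 125, 139, 152, 160, 165], [163, 163, 163, 163, 162, 163, 163, 162, 155, 124, 79, 83, 131, 157, 162, 162]]
180 [[159, 157, 145, 104, 38, 0, 0, 0, 0, 0, 0, 0, 0, 0, 0, 0], [162, 163, 163, 162, 162, 163, 163, 162, 162, 163, 162, 162, 163, 163, 163, 162]] [[0, 0, 0, 0, 0, 0, 0, 1, 72, 115, 135, 154, 167, 171, 171, 171], [163, 163, 162, 163, 162, 163, 162, 154, 118, 76, 96, 138, 158, 162, 162, 162]]
[[151, 165, 162], [150, 165, 162], [147, 159, 156], [132, 135, 129], [109, 93, 82], [91, 56, 37], [81, 42, 15], [78, 39, 12], [77, 37, 10], [76, 36, 9], [76, 35, 8], [76, 34, 7], [76, 34, 7], [76, 35, 7], [87, 40, 8], [116, 54, 11], [133, 64, 18], [122, 68, 43], [86, 74, 80], [33, 90, 109], [0, 120, 136], [0, 145, 156], [0, 153, 162], [0, 155, 163], [0, 155, 163], [0, 155, 163]]
```

The alignment errors are under 1 mm. I'll shift 0.6 mm along tool x and lower.

{"name": "servo_tool", "arguments": {
  "motion": [0.03, 0, 0.1, 0, 0, 0, 1, 0, 0, 0.12, 0, 0, 0, 1, 0, 0, 0.04, 0, 0, 0, 1, 0, 0, 0, 0, 0, 0, 1]
}}

```text
t: 11.68
eef_pos: [0.5357, -0.1953, 0.1269]
tool_rot: [0.0, 0.864, 0.504, 0.0]
contact_force: [0.1, 0.1, -0.9]
gripper_width: 0.155
grasp_force: 39.1
```

{"name": "servo_tool", "arguments": {
  "motion": [0, 0, 0.04, 0, 0, 0, 1, 0, 0, 0.03, 0, 0, 0, 1, 0, 0, 0, 0, 0, 0, 1]
}}

```text
t: 12.05
eef_pos: [0.5357, -0.1953, 0.1268]
tool_rot: [0.0, 0.864, 0.504, -0.0]
contact_force: [-4.7, 1.2, 13.2]
gripper_width: 0.159
grasp_force: 41.2
```

{"name": "servo_tool", "arguments": {
  "motion": [0, 0, -0.05, 0, 0, 0, 1, 0, 0, 0, 0, 0, 0, 0.7, 0, 0, 0, 0, 0, 0, 0.5, 0, 0, 0, 0, 0, 0, 0.3, 0, 0, -0.3, 0, 0, 0, 0.3]
}}

```text
t: 12.68
eef_pos: [0.5353, -0.1952, 0.1322]
tool_rot: [-0.0, 0.864, 0.504, -0.0]
contact_force: [-0.6, -0.3, 0.2]
gripper_width: 0.701
grasp_force: 0.0
```

{"name": "servo_tool", "arguments": {
  "motion": [0, 0, -0.7, 0, 0, 0, 0.2, 0, 0, -0.95, 0, 0, 0, 0.1, 0, 0, -0.95, 0, 0, 0, 0, 0, 0, -0.95, 0, 0, 0, 0, 0, 0, -0.95, 0, 0, 0, 0]
}}

```text
t: 13.3
eef_pos: [0.5358, -0.1953, 0.2242]
tool_rot: [0.0, 0.864, 0.504, 0.0]
contact_force: [-0.6, 0.6, 0.1]
gripper_width: 1.001
grasp_force: 0.0
```

{"name": "servo_tool", "arguments": {
  "motion": [0, 0, -0.95, 0, 0, 0, 0, 0, 0, -0.95, 0, 0, 0, 0, 0, 0, -0.95, 0, 0, 0, 0, 0, 0, 0, 0, 0, 0, 0]
}}

```text
t: 13.8
eef_pos: [0.5365, -0.1954, 0.2814]
tool_rot: [0.001, 0.864, 0.504, 0.001]
contact_force: [-0.5, -0.8, -0.1]
gripper_width: 0.998
grasp_force: 0.0
```

```bash
python3 - <<'E'
from h import *
p,M=pose();print(p,yawof(M),bot.get_obs()['t'])
k=cal('wrist')
a=snap('wrist','w5.png')[:,:,::-1].astype(float)
v,q=fitrect(np.minimum(a[:,:,1],a[:,:,2])-a[:,:,0],k,(.5352,-.1942,np.radians(-29.4)),.036,.05,.048,'LRTB')
print('plate',v.round(4),np.degrees(v[2]).round(2),q)
s=proj('',[[*v[:2],.045]],k)[0].astype(int)
cr=cv2.resize(a[s[1]-55:s[1]+55,s[0]-60:s[0]+60].astype(np.uint8),None,fx=5,fy=5,interpolation=cv2.INTER_CUBIC)
cv2.imwrite('pics/fit5.png',cv2.convertScaleAbs(cr,alpha=1.4))
e=plan(p,yawof(M),(.545,.02,.30),0)
e=plan(*e,(.545,.243,.30),24)
E
```

```text
[ 0.5364638  -0.19543394  0.28138206] -29.457690370153145 13.8
plate [ 0.5358 -0.1946 -0.5151] -29.51 -114.46516418457031
 [ 0.8, -0.41, -0.08, 0, 0, -0.29, 0, 0.82, -0.38, -0.08, 0, 0, -0.29, 0, 0.83, -0.34, -0.08, 0, 0, -0.28, 0, 0.84, -0.3, -0.08, 0, 0, -0.29, 0, 0.86, -0.27, -0.08, 0, 0, -0.28, 0 ]
 [ 0.87, -0.23, -0.08, 0, 0, -0.29, 0, 0.88, -0.19, -0.08, 0, 0, -0.28, 0, 0.88, -0.16, -0.07, 0, 0, -0.29, 0, 0.89, -0.12, -0.08, 0, 0, -0.28, 0, 0.89, -0.08, -0.07, 0, 0, -0.29, 0 ]
 [ 0.9, -0.04, -0.08, 0, 0, -0.28, 0, 0.9, 0, -0.07, 0, 0, -0.29, 0 ]
end [0.545 0.02  0.3  ] 0.02 12
 [ 0.93, 0, -0, 0, 0, -0.23, 0, 0.93, 0.03, -0, 0, 0, -0.23, 0, 0.93, 0.06, -0, 0, 0, -0.23, 0, 0.92, 0.1, -0, 0, 0, -0.23, 0, 0.92, 0.13, -0, 0, 0, -0.23, 0 ]
 [ 0.92, 0.16, -0, 0, 0, -0.23, 0, 0.91, 0.19, -0, 0, 0, -0.24, 0, 0.9, 0.22, -0, 0, 0, -0.23, 0, 0.89, 0.26, -0, 0, 0, -0.24, 0, 0.88, 0.29, -0, 0, 0, -0.23, 0 ]
 [ 0.87, 0.32, -0, 0, 0, -0.24, 0, 0.87, 0.34, -0, 0, 0, -0.23, 0 ]
end [0.5449 0.243  0.3   ] 24.0 12
```

View pics/fit5.png

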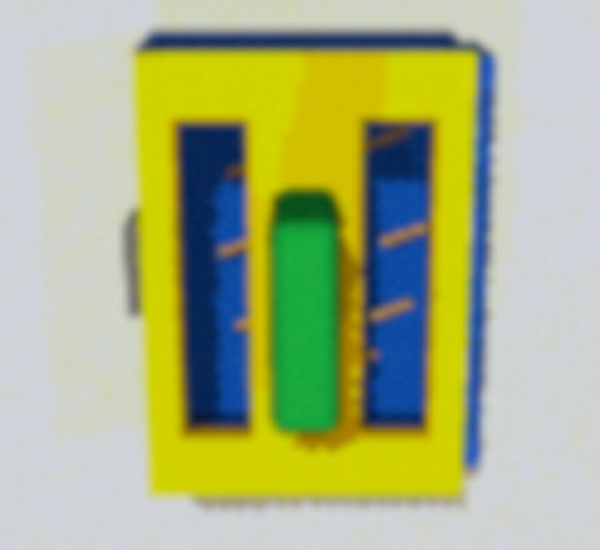

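The plate lies flush on the box: only the folded lid shows on the right and the latch on the left. The fitted centre is within 1 mm of the box's. On to the jar.

{"name": "servo_tool", "arguments": {
  "motion": [0.8, -0.41, -0.08, 0, 0, -0.29, 0, 0.82, -0.38, -0.08, 0, 0, -0.29, 0, 0.83, -0.34, -0.08, 0, 0, -0.28, 0, 0.84, -0.3, -0.08, 0, 0, -0.29, 0, 0.86, -0.27, -0.08, 0, 0, -0.28, 0]
}}

```text
t: 14.48
eef_pos: [0.5392, -0.104, 0.2876]
tool_rot: [-0.0, 0.804, 0.595, 0.0]
contact_force: [0.1, 0.3, -0.3]
gripper_width: 0.997
grasp_force: 0.0
```

{"name": "servo_tool", "arguments": {
  "motion": [0.87, -0.23, -0.08, 0, 0, -0.29, 0, 0.88, -0.19, -0.08, 0, 0, -0.28, 0, 0.88, -0.16, -0.07, 0, 0, -0.29, 0, 0.89, -0.12, -0.08, 0, 0, -0.28, 0, 0.89, -0.08, -0.07, 0, 0, -0.29, 0]
}}

```text
t: 15.1
eef_pos: [0.5427, -0.0147, 0.2952]
tool_rot: [0.0, 0.736, 0.677, 0.0]
contact_force: [0.1, -1.1, -0.0]
gripper_width: 0.999
grasp_force: 0.0
```

{"name": "servo_tool", "arguments": {
  "motion": [0.9, -0.04, -0.08, 0, 0, -0.28, 0, 0.9, 0, -0.07, 0, 0, -0.29, 0, 0.93, 0, 0, 0, 0, -0.23, 0, 0.93, 0.03, 0, 0, 0, -0.23, 0, 0.93, 0.06, 0, 0, 0, -0.23, 0]
}}

```text
t: 15.72
eef_pos: [0.5439, 0.0773, 0.298]
tool_rot: [-0.0, 0.669, 0.744, -0.0]
contact_force: [0.2, 0.0, -0.2]
gripper_width: 0.999
grasp_force: 0.0
```

{"name": "servo_tool", "arguments": {
  "motion": [0.92, 0.1, 0, 0, 0, -0.23, 0, 0.92, 0.13, 0, 0, 0, -0.23, 0, 0.92, 0.16, 0, 0, 0, -0.23, 0, 0.91, 0.19, 0, 0, 0, -0.24, 0, 0.9, 0.22, 0, 0, 0, -0.23, 0]
}}

```text
t: 16.35
eef_pos: [0.544, 0.1701, 0.2981]
tool_rot: [0.0, 0.601, 0.799, 0.0]
contact_force: [-0.4, -0.1, -0.3]
gripper_width: 0.999
grasp_force: 0.0
```

{"name": "servo_tool", "arguments": {
  "motion": [0.89, 0.26, 0, 0, 0, -0.24, 0, 0.88, 0.29, 0, 0, 0, -0.23, 0, 0, 0, 0, 0, 0, 0, 0, 0, 0, 0, 0, 0, 0, 0]
}}

```text
t: 16.85
eef_pos: [0.5443, 0.2054, 0.2979]
tool_rot: [0.0, 0.574, 0.819, -0.0]
contact_force: [-1.2, 0.4, 0.3]
gripper_width: 1.002
grasp_force: 0.0
```

```bash
python3 - <<'E'
from h import *
o=bot.get_obs();p,M=pose();print(p,yawof(M),o['t'],np.round(o['q'],2))
k=cal('wrist');np.savez('k6.npz',K=k[0],R=k[1],t=k[2])
a=snap('wrist','w6.png')[:,:,::-1].copy()
cv2.imwrite('pics/w6b.png',cv2.convertScaleAbs(cv2.resize(a,None,fx=1.5,fy=1.5,interpolation=cv2.INTER_CUBIC),alpha=1.3))
E
```

```text
[0.54434726 0.20537174 0.29792999] 19.920879250600915 16.85 [ 0.04  0.41 -0.65  1.76  0.28  1.07 -0.36]
```

View pics/w6b.png

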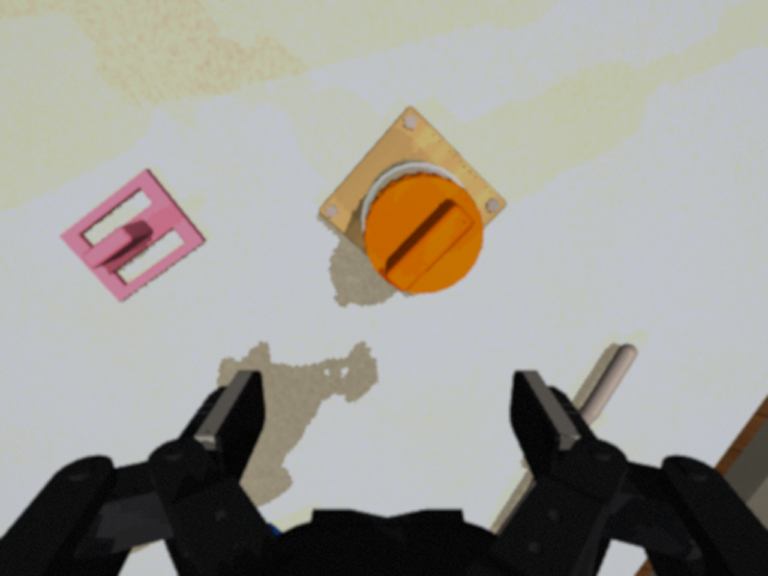

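```bash
python3 - <<'E'
from h import *
d=np.load('k6.npz');k=(d['K'],d['R'],d['t'])
a=cv2.imread('pics/w6.png');h=cv2.cvtColor(a,cv2.COLOR_BGR2HSV)
m=cv2.inRange(h,(4,170,60),(17,255,255));m[:,:230]=0;m[:110]=0;m[200:]=0;m[:,330:]=0
n,l,s,c=cv2.connectedComponentsWithStats(m);i=1+np.argmax(s[1:,4]);m=(l==i)
pts=np.argwhere(m)[:,::-1]
P=np.array([ray('',q,.136,k)[:2] for q in pts])
(cx,cy),r=cv2.minEnclosingCircle((P*1000).astype(np.float32));print('cap',cx,cy,r,P.mean(0))
V=h[:,:,2];dark=m&(V<150)
print(np.percentile(V[m],[5,10,20,50,90]))
for th in (110,125,140,155):
  q=np.argwhere(m&(V<th))[:,::-1].astype(float)
  if len(q)<20: continue
  W=np.array([ray('',x,.15,k)[:2] for x in q]);U,S,Vt=np.linalg.svd(W-W.mean(0));print(th,len(q),q.mean(0),W.mean(0).round(4),np.degrees(np.arctan2(Vt[0,1],Vt[0,0])))
# template of wing top face: edge-gradient fit
x0=(cx/1000,cy/1000)
ch=cv2.GaussianBlur(V.astype(np.float32),(0,0),.7)
print('yaw tool',19.9)
# projected wing top rectangle for checking
cr=cv2.resize(a[100:210,225:345],None,fx=5,fy=5,interpolation=cv2.INTER_CUBIC)
ang=None
q=np.argwhere(dark)[:,::-1].astype(float);W=np.array([ray('',x,.152,k)[:2] for x in q]);Vt=np.linalg.svd(W-W.mean(0))[2];ang=np.arctan2(Vt[0,1],Vt[0,0])-np.pi/2
for z,col in((.167,(255,0,0)),(.136,(0,255,0))):
  for s in proj('',rectpts(*x0,ang,.007,.025,z,0),k): cv2.circle(cr,(int((s[0]-225+.5)*5),int((s[1]-100+.5)*5)),1,col,-1)
t=np.linspace(0,6.28,120);C=np.c_[x0[0]+.033*np.cos(t),x0[1]+.033*np.sin(t),np.full(120,.136)]
for s in proj('',C,k): cv2.circle(cr,(int((s[0]-225+.5)*5),int((s[1]-100+.5)*5)),1,(255,255,0),-1)
print(np.degrees(ang));cv2.imwrite('pics/fit6.png',cr)
E
```

```text
cap 549.7675170898438 244.17623901367188 33.36008834838867 [0.55000198 0.24533121]
[ 76. 112. 143. 150. 151.]
110 461 [276.75488069 152.43817787] [0.5437 0.2482] -104.08408122028828
125 625 [275.2432 150.8144] [0.5422 0.2489] -100.19240693945765
140 891 [275.76430976 150.93939394] [0.5426 0.249 ] -102.46282698832421
155 4917 [281.51047387 154.96542607] [0.548  0.2476] -52.842801363300254
yaw tool 19.9
-202.4541435805554
```

View pics/fit6.png

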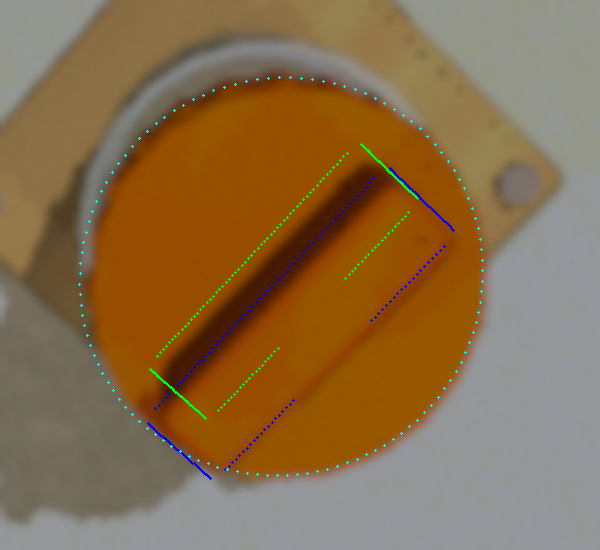

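The overlay shows the wing's top running at about 45° in the picture. So the wing's x axis is at about -23.7°, with the axis near (0.5508, 0.2441). I'll turn the tool and descend.

```bash
python3 - <<'E'
from h import *
p,M=pose()
e=plan(p,yawof(M),(.5508,.2441,.28),-23.7)
e=plan(*e,(.5508,.2441,.2135),-23.7)
E
```

```text
[ 0.29, 0.16, 0.15, 0, 0, 0.85, 0, 0.31, 0.12, 0.15, 0, 0, 0.84, 0, 0.32, 0.08, 0.15, 0, 0, 0.85, 0, 0.33, 0.05, 0.15, 0, 0, 0.84, 0, 0.33, 0, 0.15, 0, 0, 0.85, 0 ]
 [ 0.32, -0.04, 0.15, 0, 0, 0.84, 0 ]
end [0.5508 0.2441 0.2799] -23.68 6
 [ -0, 0, 0.83, 0, 0, 0, 0, -0, 0, 0.83, 0, 0, 0, 0, -0, 0, 0.83, 0, 0, 0, 0, -0, 0, 0.83, 0, 0, 0, 0 ]
end [0.5508 0.2441 0.2135] -23.68 4
```

{"name": "servo_tool", "arguments": {
  "motion": [0.29, 0.16, 0.15, 0, 0, 0.85, 0, 0.31, 0.12, 0.15, 0, 0, 0.84, 0, 0.32, 0.08, 0.15, 0, 0, 0.85, 0, 0.33, 0.05, 0.15, 0, 0, 0.84, 0, 0.33, 0, 0.15, 0, 0, 0.85, 0]
}}

```text
t: 17.52
eef_pos: [0.5498, 0.2377, 0.283]
tool_rot: [0.0, 0.802, 0.597, -0.0]
contact_force: [1.0, -0.3, -0.1]
gripper_width: 0.998
grasp_force: 0.0
```

{"name": "servo_tool", "arguments": {
  "motion": [0.32, -0.04, 0.15, 0, 0, 0.84, 0, 0, 0, 0, 0, 0, 0, 0, 0, 0, 0, 0, 0, 0, 0]
}}

```text
t: 17.9
eef_pos: [0.5507, 0.2443, 0.2802]
tool_rot: [0.0, 0.836, 0.548, -0.0]
contact_force: [0.3, -0.5, -0.4]
gripper_width: 0.995
grasp_force: 0.0
```

```bash
python3 - <<'E'
from h import *
o=bot.get_obs();p,M=pose();print(p,yawof(M),o['t'],np.round(o['q'],2))
k=cal('wrist');a=snap('wrist','w7.png')[:,:,::-1].copy()
cr=cv2.resize(a[90:260,150:360],None,fx=3.5,fy=3.5,interpolation=cv2.INTER_CUBIC)
for s in proj('',rectpts(.5503,.2444,np.radians(-23.7),.007,.025,.167,0),k): cv2.circle(cr,(int((s[0]-150+.5)*3.5),int((s[1]-90+.5)*3.5)),1,(255,0,0),-1)
cv2.imwrite('pics/fit7.png',cr)
E
```

```text
[0.55068694 0.24427154 0.28018655] -23.527911759902675 17.9 [-0.14  0.43 -0.49  1.73  0.23  1.04 -1.13]
```

View pics/fit7.png

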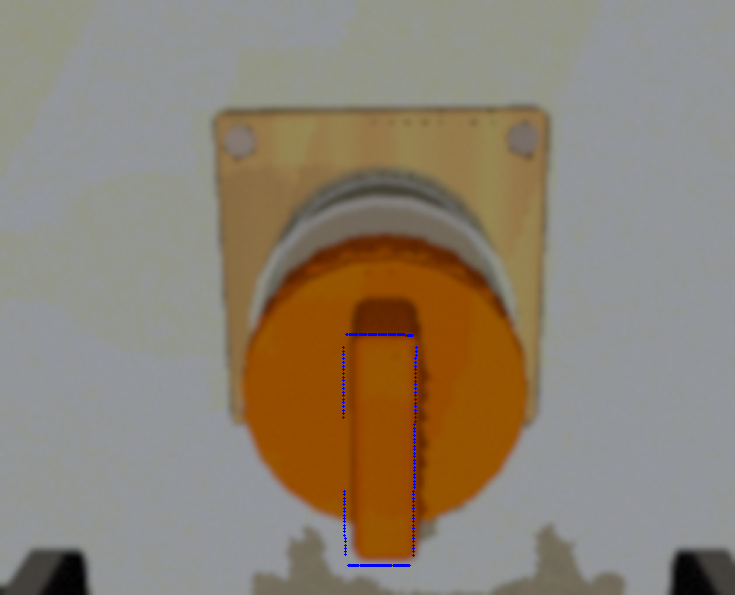

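The wing lies straight between the fingers, within 1 mm of the prediction and offset about +0.5 mm in tool y. That was the tenth picture I'm allowed to view. Descend and grip.

{"name": "servo_tool", "arguments": {
  "motion": [0, 0.02, 0.83, 0, 0, 0, 0, 0, 0, 0.83, 0, 0, 0, 0, 0, 0, 0.83, 0, 0, 0, 0, 0, 0, 0.83, 0, 0, 0, 0.3, 0, 0, 0, 0, 0, 0, 0.7],
  "grip_force": 80
}}

```text
t: 18.58
eef_pos: [0.55, 0.2444, 0.2117]
tool_rot: [-0.0, 0.837, 0.548, -0.002]
contact_force: [0.1, 0.8, -0.2]
gripper_width: 0.605
grasp_force: 0.0
```

{"name": "servo_tool", "arguments": {
  "motion": [0, 0, 0, 0, 0, 0, 1, 0, 0, 0, 0, 0, 0, 1, 0, 0, 0, 0, 0, 0, 1, 0, 0, 0, 0, 0, 0, 1]
}}

```text
t: 19.08
eef_pos: [0.5513, 0.2453, 0.2147]
tool_rot: [0.0, 0.837, 0.547, 0.001]
contact_force: [-0.2, 0.2, 4.8]
gripper_width: 0.144
grasp_force: 79.4
```

```bash
python3 - <<'E'
from h import *
o=bot.get_obs();p,M=pose();print(p,yawof(M),o['t'],np.round(o['contact_force'],1),np.round(o['torque'],2))
E
```

```text
[0.55134553 0.24525552 0.21467334] -23.610391468762728 19.075 [-0.2  0.2  4.8] [-0.03  0.07 -0.01]
```

{"name": "servo_tool", "arguments": {
  "motion": [0, 0, 0, 0, 0, -0.4, 1, 0, 0, 0, 0, 0, -0.4, 1, 0, 0, 0, 0, 0, 0, 1]
}}

```text
t: 19.45
eef_pos: [0.5513, 0.2445, 0.2147]
tool_rot: [0.0, 0.802, 0.597, 0.0]
contact_force: [-1.6, -2.3, 8.2]
gripper_width: 0.149
grasp_force: 79.9
```

```bash
cat > st.py <<'E'
from h import *
o=bot.get_obs();p,M=pose();print(p.round(4),yawof(M).round(2),round(o['t'],2),np.round(o['contact_force'],1),np.round(o['torque'],2),M[:,2].round(3),o['gripper_width'],np.round(o['q'],2))
E
python3 st.py
```

```text
[0.5513 0.2445 0.2147] -16.74 19.45 [-1.6 -2.3  8.2] [-0.45  0.38 -0.05] [ 0.001 -0.    -1.   ] 0.14862987220328072 [-0.15  0.5  -0.5   1.79  0.3   0.92 -1.06]
```

{"name": "servo_tool", "arguments": {
  "motion": [0, 0, 0, 0, 0, -0.4, 1, 0, 0, 0, 0, 0, -0.4, 1, 0, 0, 0, 0, 0, 0, 1]
}}

```text
t: 19.82
eef_pos: [0.5514, 0.2425, 0.2147]
tool_rot: [0.001, 0.766, 0.643, -0.001]
contact_force: [-3.3, -6.8, 12.4]
gripper_width: 0.145
grasp_force: 80.7
```

```bash
python3 st.py
```

```text
[0.5514 0.2425 0.2147] -10.02 19.82 [-3.3 -6.8 12.4] [-1.53  0.74 -0.5 ] [-0.    -0.003 -1.   ] 0.14487133901691612 [-0.12  0.51 -0.52  1.79  0.31  0.93 -0.96]
```

Mz has risen to -0.5 N m at 0.24 rad: that's the firm stop, so this is the wrong way. Reversing.

{"name": "servo_tool", "arguments": {
  "motion": [0, 0, 0, 0, 0, 0.5, 1, 0, 0, 0, 0, 0, 0.5, 1, 0, 0, 0, 0, 0, 0.6, 1, 0, 0, 0, 0, 0, 0, 1]
}}

```text
t: 20.32
eef_pos: [0.5514, 0.2449, 0.2147]
tool_rot: [0.0, 0.837, 0.547, 0.001]
contact_force: [-0.3, -1.2, 5.7]
gripper_width: 0.148
grasp_force: 79.7
```

```bash
python3 st.py
```

```text
[0.5514 0.2449 0.2147] -23.69 20.32 [-0.3 -1.2  5.7] [-0.2   0.1  -0.07] [ 0.002  0.    -1.   ] 0.1481829803815091 [-0.17  0.5  -0.47  1.79  0.28  0.92 -1.17]
```

{"name": "servo_tool", "arguments": {
  "motion": [0, 0, 0, 0, 0, 0.6, 1, 0, 0, 0, 0, 0, 0.6, 1, 0, 0, 0, 0, 0, 0.4, 1, 0, 0, 0, 0, 0, 0, 1]
}}

```text
t: 20.82
eef_pos: [0.5516, 0.2452, 0.2147]
tool_rot: [0.0, 0.896, 0.443, 0.001]
contact_force: [0.3, 0.4, 5.4]
gripper_width: 0.147
grasp_force: 79.7
```

```bash
python3 st.py
```

```text
[0.5516 0.2452 0.2147] -37.36 20.82 [0.3 0.4 5.4] [ 0.01 -0.07 -0.06] [ 0.002  0.001 -1.   ] 0.14730966159807496 [-0.21  0.49 -0.42  1.79  0.24  0.91 -1.38]
```

{"name": "servo_tool", "arguments": {
  "motion": [0, 0, 0, 0, 0, 0.8, 1, 0, 0, 0, 0, 0, 0.8, 1, 0, 0, 0, 0, 0, 0.4, 1, 0, 0, 0, 0, 0, 0, 1]
}}

```text
t: 21.32
eef_pos: [0.5516, 0.2451, 0.2147]
tool_rot: [0.0, 0.953, 0.304, 0.001]
contact_force: [0.3, 0.2, 6.3]
gripper_width: 0.142
grasp_force: 79.6
```

```bash
python3 st.py
```

```text
[0.5516 0.2451 0.2147] -54.55 21.32 [0.3 0.2 6.3] [-0.01 -0.12  0.  ] [ 0.002  0.001 -1.   ] 0.1421402944749001 [-0.26  0.48 -0.35  1.8   0.2   0.9  -1.65]
```

{"name": "servo_tool", "arguments": {
  "motion": [0, 0, 0, 0, 0, 0.7, 1, 0, 0, 0, 0, 0, 0.7, 1, 0, 0, 0, 0, 0, 0.6, 1, 0, 0, 0, 0, 0, 0, 1]
}}

```text
t: 21.82
eef_pos: [0.5519, 0.2448, 0.2146]
tool_rot: [0.0, 0.987, 0.158, 0.001]
contact_force: [1.9, -0.1, 5.6]
gripper_width: 0.146
grasp_force: 79.6
```

```bash
python3 st.py
```

```text
[0.5519 0.2448 0.2146] -71.77 21.82 [ 1.9 -0.1  5.6] [-0.18 -0.27 -0.06] [ 0.003  0.    -1.   ] 0.14627491224254732 [-0.31  0.47 -0.28  1.8   0.16  0.89 -1.91]
```

{"name": "servo_tool", "arguments": {
  "motion": [0, 0, -0.15, 0, 0, 0, 1, 0, 0, -0.2, 0, 0, 0, 1, 0, 0, 0, 0, 0, 0, 1]
}}

```text
t: 22.2
eef_pos: [0.5514, 0.2443, 0.221]
tool_rot: [0.0, 0.987, 0.158, 0.0]
contact_force: [4.2, -2.0, -0.2]
gripper_width: 0.147
grasp_force: 78.8
```

```bash
python3 st.py
```

```text
[0.5514 0.2443 0.221 ] -71.76 22.2 [ 4.2 -2.  -0.2] [-0.56 -0.98  0.02] [ 0.001 -0.001 -1.   ] 0.147090086308836 [-0.31  0.46 -0.28  1.8   0.16  0.9  -1.91]
```

It comes away freely. I'll lift straight up about 9 cm.

{"name": "servo_tool", "arguments": {
  "motion": [0, 0, -0.5, 0, 0, 0, 1, 0, 0, -0.7, 0, 0, 0, 1, 0, 0, -0.9, 0, 0, 0, 1, 0, 0, -0.9, 0, 0, 0, 1, 0, 0, -0.8, 0, 0, 0, 1]
}}

```text
t: 22.82
eef_pos: [0.5508, 0.2452, 0.2984]
tool_rot: [-0.0, 0.987, 0.159, 0.0]
contact_force: [0.5, 0.2, -0.6]
gripper_width: 0.147
grasp_force: 78.9
```

{"name": "servo_tool", "arguments": {
  "motion": [0, 0, -0.5, 0, 0, 0, 1, 0, 0, -0.3, 0, 0, 0, 1, 0, 0, 0, 0, 0, 0, 1, 0, 0, 0, 0, 0, 0, 1, 0, 0, 0, 0, 0, 0, 1]
}}

```text
t: 23.45
eef_pos: [0.5506, 0.2448, 0.3121]
tool_rot: [0.0, 0.987, 0.159, -0.001]
contact_force: [-0.1, 0.3, -1.1]
gripper_width: 0.146
grasp_force: 78.9
```

```bash
python3 st.py; python3 - <<'E'
from h import *
o=bot.get_obs();print(np.abs(o['joint_vel']).max())
a=snap('wrist','w8.png');b=snap('side','s8.png')
k=cal('wrist');p,M=pose()
h=cv2.cvtColor(a[:,:,::-1].copy(),cv2.COLOR_BGR2HSV);m=cv2.inRange(h,(4,170,60),(17,255,255))
n,l,s,c=cv2.connectedComponentsWithStats(m);i=1+np.argmax(s[1:,4]);print('wrist orange',s[i],'expected cap', proj('',[[p[0],p[1],p[2]-.0635-.015]],k))
h=cv2.cvtColor(b[:,:,::-1].copy(),cv2.COLOR_BGR2HSV);m=cv2.inRange(h,(4,150,60),(17,255,255))
n,l,s,c=cv2.connectedComponentsWithStats(m)
print('side',[(s[j],c[j].round()) for j in range(1,n) if s[j,4]>60],'expected lid c',proj('side',[[p[0],p[1],p[2]-.078-.01]]),'home',proj('side',[[.5513,.245,.126]]))
for c in('side','top'): print([(np.round(d['uv']),round(d['p'],2)) for d in bot.boxes_of(c,'plate_grip')] if c=='side' else '')
E
```

```text
[0.5506 0.2448 0.3121] -71.73 23.45 [-0.1  0.3 -1.1] [ 0.01 -0.02 -0.01] [-0.001 -0.    -1.   ] 0.14641132085994182 [-0.29  0.37 -0.3   1.71  0.12  1.08 -1.88]
0.0022721474980864523
wrist orange [ 203  177  110  140 8049] expected cap [[258.4409072  243.31942656]]
side [(array([212, 177,  20,  19, 159], dtype=int32), array([219., 187.])), (array([177, 301,  28,  22, 157], dtype=int32), array([192., 311.]))] expected lid c [[225.37699719 184.40822636]] home [[226.86718764 211.01602725]]
[(array([314., 252.]), 0.82), (array([322., 141.]), 0.62), (array([229., 186.]), 0.37)]
```

The lid is held level and still, about 10 cm above where it sat, and the plate is still on the box.

```bash
python3 -c "
from station import bot
print(bot.hand_in())"
```

```text
the job is handed in; nothing more can be done
None
```

The job is handed in: the yellow plate lies flush on the blue box, within about 1 mm by camera, and is released; the jar has a left-hand thread (the lid turned clockwise from above), and the lid is off, held level and still about 10 cm above where it sat.

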